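# Tug-test a glass lamp in a leaning pull tester

## Task

Check that the amber glass lamp is held firmly in the pull tester: take it gently by the glass, with a grip of no more than about 20 N, tug it straight out along its own leaning axis with about 8 N so that the red pointer stands in the green band, and keep it there for a second without ever pulling on into the red band. Then ease it back until it is fully home, without letting it snap back, and let go. Leave the jar, the spool, the carton and the roll of tape where they are.

Things in the scene. Friction and masses are not known exactly. Their poses are not given: they have to be found in the camera images.
- tester: Pull tester fixed to the bench: dark base plate (x -60 to 110, y -65 to 65 mm, 12 high), blue 70 mm housing with a sloping top face. Origin: underside of the base; z up; -x is the front, from where the lamp is reached. The lamp's axis lies in the x-z plane, leans 35 degrees from vertical towards -x and leaves the middle of the housing's top face 75 mm above the origin.
- shield_top (a point): Middle of the upper edge of the tester's clear splinter shield, 130 mm wide, 4 mm thick, with an aluminium rim. It leans over the lamp, parallel to its axis and 80 mm from it on the far side, so the lamp cannot be reached from straight above. This edge is 264 mm above the bench; along the lamp's axis it lies 107 mm beyond the grip point, the lower edge 98 mm before it. Axes as the tester's.
- lamp: Tubular amber glass lamp with a brass cap, fixed in a black round holder (42 mm across, 20 mm high) that slides out of the housing along the lamp's axis against a spring. Origin: on the axis where the brass cap leaves the holder; z along the lamp's axis, outward and up; y level, across the tester. Brass cap from 0 to 14 mm, glass cylinder 30 mm across from 14 to 76 mm, round tip at 85 mm.
- lamp_grip (a point): Where to grip: on the lamp's axis, 48 mm from the holder, in the middle of the 30 mm glass cylinder (axes as those of the lamp).
- gauge (a joint): How far holder and lamp are pulled out along the lamp's +z, m: 0 is fully home (on a stop), at most 0.030. Spring 500 N/m, no preload: 8 N is 0.016. A red pointer on the holder runs along a white scale in front (37 mm from the axis, ending 32 mm before the grip point): green band 0.012 to 0.020 (6 to 10 N), red from 0.024 (12 N). Let go of, it springs back.
- nail_jar: Bystander: small glass jar of nails with a lid, 58 mm across, 74 mm tall, loose; origin at the centre of its underside. It stands to the left of the tester.
- solder_spool: Bystander: grey-white spool, 52 mm across, 44 mm tall, loose; origin at the centre of its underside. It stands to the right of the tester.
- box_bulb: Bystander: white and blue lamp carton 59 x 75 x 59 mm, loose; origin at the centre of its underside. It stands behind the shield.
- electrical_tape: Bystander: roll of black tape, 68 mm across, 19 mm high, lying loose; origin at the centre of its underside. It lies on the bench before the tester.

How it is judged:
On the way:
1. the lamp is tugged so that the pointer stands in the green band (pulled out 12 to 20 mm, 6 to 10 N) and is kept there for 0.8 s (value of joint gauge between 0.012 and 0.02 m and contact force between the fingers and lamp above 0.5 N), for 0.8 s.
At the end, for the whole second after the job is handed in: After the tug the lamp is fully home again (within 2 mm) and released; jar, spool, carton and tape are within 20 mm of where they stood (value of joint gauge below 0.002 m and distance of each of nail_jar, solder_spool, box_bulb, electrical_tape from where it was at the start of the episode below 0.02 m); the robot touches nothing.
It fails at once if the glass lamp is gripped with more than 25 N (50 N summed over the two fingers) or pressed as hard (contact force between the fingers and lamp above 50 N).
It fails at once if the lamp is pulled into the red band (out by more than 24 mm, 12 N) (value of joint gauge above 0.024 m).
It fails at once if the lamp snaps back (faster than 0.2 m/s) (velocity of joint gauge below -0.2 m/s).
It fails at once if a bystander is moved by more than 20 mm (distance of any of nail_jar, solder_spool, box_bulb, electrical_tape from where it was at the start of the episode above 0.02 m).
It also fails if it takes over 42 s, if anything falls off the work surface, if the arm or the gripper's body presses on something with over 40 N, if the wrist force passes 120 N, or if a joint passes its speed limit or range.

## Robot

A 7-joint arm with a two-finger parallel gripper is mounted at the origin on the work surface; the furniture and walls round the work are solid. World frame = base frame: x ahead of the robot, y to its left, z up, the work surface at z = 0. Lengths are in m, angles in rad, forces in N, time in s.
With the tool pointing down it reaches from about 0.4 to 0.85 m from the base axis. Payload 4.5 kg.
Tool frame: the origin (TCP) lies at the very end of the fingers, on their centre line; the grasp point (between the pads) lies 19 mm behind it; z points along the fingers, y is the line along which they close (so a half turn about z gives the same grasp; the last joint's range is limited). The gripper opens to 88 mm and grips with 3 to 60 N. Pads are 18 mm wide; open, the fingers measure 123 mm over their backs; the gripper's body (75 mm by 187 mm) begins 45 mm behind the grasp point.
Start: joints at [1.279, 0.689, -0.195, 1.565, 0.157, 0.902, -0.215], TCP at [0.2, -0.592, 0.239] pointing down, gripper open.
Joint ranges: [-3.01, 3.01], [-0.46, 2.08], [-1.47, 1.51], [0.13, 2.56], [-1, 4.14], [0.04, 2.09], [-2.66, 2.66]. Speed limits (rad/s): [2.57, 2.57, 3.14, 3.14, 3.14, 3.14, 3.14].

## Interface

Orientations are given as a unit quaternion [x, y, z, w].
In Python, from plant import r gives the robot as it stands. The module is installed in compiled form; this text tells all that it offers.
- The arm moves only by the tool step_arm, never from a script. Its argument "increments" is a list of rows, each a list of 2 entries, a list of its own where there are three numbers: the shift along the world's x, y, z in cm, then the turn, a rotation vector about the world's x, y, z in degrees. A call has exactly 10 rows; each row shifts and turns the commanded pose from where the row before left it; what a row does not reach is not made up. A row lasts 1/10 s, in which the tool goes at most 50 mm and 8.59 degrees, less where a joint would pass 70% of its speed; a pose out of reach is approached as far as the arm can. A call is refused whole if a number of a shift passes 5 or a number of a turn 8.59, either way. A call with a gripper value outside its range is refused whole. "fingers" is the opening, from 0 (shut) to 1 (fully open), set as the call begins (left out, the last holds). The fingers move at their own pace and stop on an object; "grip_force" is the grip in N (left out, the last holds). Time passes only in rows, so rows that do not move let the fingers close, or fill a call up. It gives the time, the measured TCP pose, the force, the opening and the grip force at its end, in the units of the state.
- r.get_state(): the state, without advancing time (a new reading comes with each control period).
- r.snapshot(name): name is "scene" or "side" or "wrist"; returns (picture, depth): 420x560x3 uint8, red, green, blue; 420x560 float32, m along the optical axis (not along the pixel's ray), 0 where there is no reading.
- r.calibration(name): a dict with "fov_y" (degrees; the focal length in pixels is half the picture's height over the tangent of half this angle, whatever the lens; pixels are square), "cx", "cy" (the principal point, pixels), "R" (3x3) and "t" (3): a world point X has camera coordinates R X + t. Camera axes: x right, y down, z forward; pixel columns grow to the right and rows downward; lengths in m; the calibration is good to about 2 mm. A picture is of the moment at which its call begins: read the wrist's pose just before it. calibration takes no time and is no camera call; for the wrist camera it gives the pose at the moment of the call.
- r.finish_job(): hands the job in; it is judged then, once.
The state is a dict: "clock": time; "q": joint angles; "qd": joint speeds; "joint_torque": joint torques, N m; "tool_pos": TCP position; "eef_rot": TCP orientation; "contact_force": force on the tool from outside, world axes, zero at the start; "moment": the same for the moment, N m; "opening": opening from 0.0 (shut) to 1.0 (fully open); "finger_force": force on a finger pad.
Only numpy, scipy, OpenCV 4.12 (cv2) and the standard library are available. Lean on these libraries where they do the work, as an engineer would, in place of code of your own. Each camera call takes 0.05 s, during which the arm holds its last target. There are 200 camera calls.

## Working session

There is one attempt and no reset: what is moved stays moved. The work goes in short steps, Python scripts to look and compute and a tool call to move; the robot and the scene stay as the last step left them, time stands still between calls to the robot, and variables do not carry over. Pictures are saved under pics/ and viewed, at most 10 in all, crops included, and the job is handed in when it is done.

Besides the shell and the picture viewer there is one more tool, called after "Request:" as name(argument=value, ...), one argument or row to a line, values as JSON. step_arm: Moves the arm, as the interface text tells. Its arguments: {"type":"object","properties":{"increments":{"type":"array","items":{"type":"array"}},"fingers":{"type":"number"},"grip_force":{"type":"number"}},"required":["increments"]}

```bash
mkdir -p pics
cat > h.py <<'E'
import numpy as np, cv2
from plant import r
def save(n,f):
    p,d=r.snapshot(n); c=r.calibration(n); cv2.imwrite('pics/'+f+'.png',p[:,:,::-1]); np.savez('pics/'+f+'.npz',p=p,d=d,**{k:np.array(v) for k,v in c.items()}); return p,d,c
def load(f): return np.load('pics/'+f+'.npz')
def cloud(z):
    d=z['d'];f=210/np.tan(np.radians(float(z['fov_y']))/2)
    v,u=np.mgrid[:420,:560]
    P=np.stack([(u-z['cx'])/f*d,(v-z['cy'])/f*d,d],-1)
    return (P-z['t'])@z['R']
E
python3 - <<'E'
from h import *
a=save('scene','s1')[0];b=save('side','d1')[0]
for n in('s1','d1'):
    z=load(n);print(n,z['fov_y'],z['cx'],z['cy'],np.round(-z['R'].T@z['t'],3),np.round(z['R'],2).tolist())
print(r.get_state())
E
```

```text
s1 44.15811821591682 275.81608091332885 201.29079609307053 [ 0.249 -0.494  0.712] [[0.85, -0.53, -0.0], [-0.35, -0.55, -0.76], [0.41, 0.65, -0.65]]
d1 42.12199607319593 283.1379599343906 205.2732671258291 [ 0.93  -0.718  0.694] [[0.92, 0.39, -0.02], [0.19, -0.49, -0.85], [-0.34, 0.78, -0.52]]
{'clock': 0.1, 'q': array([ 1.27880267,  0.68990193, -0.19454686,  1.56618237,  0.15731172,
        0.90250107, -0.21508896]), 'qd': array([ 0.00226446, -0.00132246, -0.00090722, -0.00303002,  0.00031663,
        0.00038255, -0.00054426]), 'joint_torque': array([-3.49043272e-03, -5.28507328e+01, -1.27115417e+00, -1.53837758e+01,
       -5.24481351e-02,  2.03860611e-03,  5.52088704e-05]), 'tool_pos': array([ 0.19983667, -0.59162219,  0.23800515]), 'eef_rot': array([ 9.86752534e-01,  1.62230693e-01, -1.81975786e-04, -7.78656402e-04]), 'contact_force': array([-1.18674881,  0.50646949, -0.64324252]), 'moment': array([-0.05207984, -0.01886084, -0.01544664]), 'finger_force': 0.0, 'opening': 0.9990186704799434}
```

View pics/s1.png

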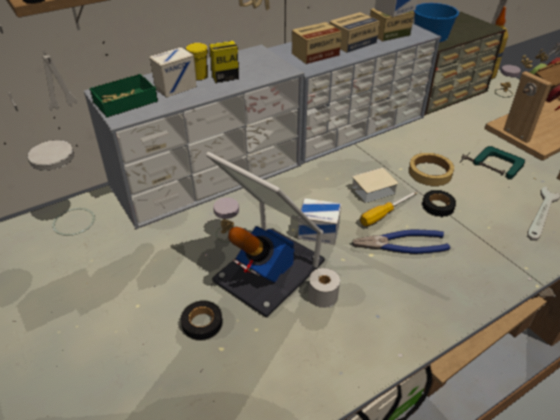

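View pics/d1.png

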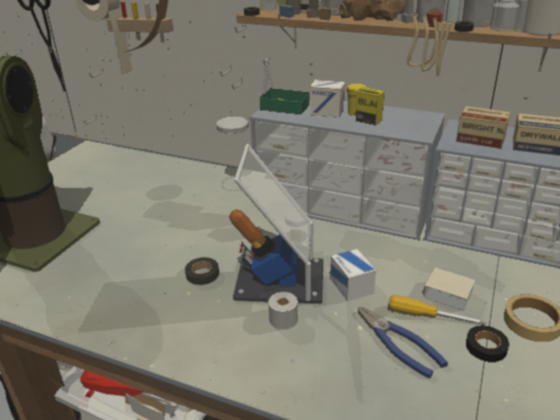

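Scene view: the tester is at about (265,265), lamp (245,240), tape (202,320), spool (323,287), jar (226,212) and carton (320,215). Side view: lamp (250,228), base plate (280,280), shield up to (243,150). I'll get positions from masks and depth.

Run:
```python
from h import *
for n,box in(('s1',(195,150,345,345)),('d1',(180,140,390,335))):
    z=load(n);P=cloud(z);hsv=cv2.cvtColor(z['p'],cv2.COLOR_RGB2HSV);H,S,V=[hsv[...,i].astype(int) for i in range(3)]
    m=np.zeros((420,560),bool);m[box[1]:box[3],box[0]:box[2]]=1;m&=z['d']>0
    X=P
    amber=m&(H<18)&(S>150)&(V>60)&(X[...,2]>.07)
    A=X[amber];c=A.mean(0);u,s,vt=np.linalg.svd(A-c);ax=vt[0]*np.sign(vt[0][2])
    ok=abs((A-c)@ax)<.06
    print(n,'amber',amber.sum(),c.round(4),'ax',ax.round(3),'tilt',np.degrees(np.arccos(ax[2])).round(1),'az',np.degrees(np.arctan2(ax[1],ax[0])).round(1),'ext',((A-c)@ax).min().round(3),((A-c)@ax).max().round(3))
    v,u_=np.nonzero(amber);print(' px',u_.min(),u_.max(),v.min(),v.max(), 'nodepth',(z['d'][box[1]:box[3],box[0]:box[2]]==0).sum())
    dark=m&(V<75)&(abs(X[...,2]-.012)<.006)
    k,lab,st,ce=cv2.connectedComponentsWithStats(dark.astype(np.uint8))
    for i in range(1,k):
        if st[i,4]>150:
            Q=X[lab==i][:,:2].astype(np.float32);print(' dark',st[i],cv2.minAreaRect(Q))
    blue=m&(H>100)&(H<125)&(S>150)&(X[...,2]>.02);B=X[blue];print(' blue',len(B),B.mean(0).round(3),B.min(0).round(3),B.max(0).round(3))
    tall=m&(X[...,2]>.255)&(X[...,2]<.275);print(' top',tall.sum(),X[tall].mean(0).round(3) if tall.any() else 0)
    print(' bench z',np.median(X[m&(X[...,2]<.008)][:,2]))
```

```text
s1 amber 450 [0.5175 0.0264 0.1405] ax [-0.593 -0.065  0.803] tilt 36.6 az -173.8 ext -0.059 0.029
 px 229 262 227 270 nodepth 104
 dark [ 212  229  105   88 3028] ((0.5782085061073303, 0.05381229519844055), (0.17077511548995972, 0.1303214728832245), 17.710041046142578)
 dark [195 315  27  24 154] ((0.4278717339038849, -0.008193686604499817), (0.053341254591941833, 0.017545539885759354), 9.050195693969727)
 blue 1535 [0.602 0.045 0.062] [0.523 0.007 0.02 ] [0.756 0.12  0.096]
 top 471 [0.523 0.03  0.266]
 bench z -0.00018985429985583264
d1 amber 351 [0.5284 0.0281 0.1354] ax [-0.581 -0.147  0.801] tilt 36.8 az -165.8 ext -0.037 0.036
 px 231 260 210 242 nodepth 172
 dark [ 234  256   72   46 1386] ((0.5668858289718628, 0.048094455152750015), (0.13516411185264587, 0.13226458430290222), 19.14847183227539)
 dark [186 258  33  25 349] ((0.4262588322162628, 0.014819670468568802), (0.06417980045080185, 0.0680718794465065), 37.6129264831543)
 dark [309 260  13  42 384] ((0.6502305865287781, 0.07289578765630722), (0.022274348884820938, 0.12789718806743622), 18.620431900024414)
 blue 59 [0.562 0.018 0.069] [0.539 0.009 0.056] [0.591 0.03  0.09 ]
 top 326 [0.53  0.029 0.262]
 bench z -0.0016286010868266706
```

Sizes check out: the base plate measures 171 x 130 mm with yaw ≈18°, and the shield top point agrees. That puts the grip at about (0.517, 0.034, 0.131). The tool's closing axis already lies along the tester's y, so I'll approach from the front, pitched 30° below level.

Request:
step_arm(
  increments=[
    [[2, 2.9, 0.6], [0, 0, 0]],
    [[2, 2.9, 0.6], [0, 0, 0]],
    [[2, 2.9, 0.6], [0, 0, 0]],
    [[2, 2.9, 0.6], [0, 0, 0]],
    [[2, 2.9, 0.6], [0, 0, 0]],
    [[2, 2.9, 0.6], [0, 0, 0]],
    [[2, 2.9, 0.6], [0, 0, 0]],
    [[2, 2.9, 0.6], [0, 0, 0]],
    [[2, 2.9, 0.6], [0, 0, 0]],
    [[2, 2.9, 0.6], [0, 0, 0]],
  ],
  fingers=1,
  grip_force=12,
)

```text
clock: 1.1
tool_pos: [0.4005, -0.3008, 0.2988]
eef_rot: [0.987, 0.162, -0.0, -0.0]
contact_force: [0.1, -0.8, -0.8]
opening: 1.002
finger_force: 0.0
```

Request:
step_arm(
  increments=[
    [[0, 2.9, -0.4], [2.2, -6.4, 0]],
    [[0, 2.9, -0.4], [2.2, -6.4, 0]],
    [[0, 2.9, -0.4], [2.2, -6.4, 0]],
    [[0, 2.9, -0.4], [2.2, -6.4, 0]],
    [[0, 2.9, -0.4], [2.2, -6.4, 0]],
    [[0, 2.9, -0.4], [2.2, -6.4, 0]],
    [[0, 2.9, -0.4], [2.2, -6.4, 0]],
    [[0, 2.9, -0.4], [2.2, -6.4, 0]],
    [[0, 2.9, -0.4], [2.2, -6.4, 0]],
    [[0, 0, 0], [0, 0, 0]],
  ],
)

```text
clock: 2.1
tool_pos: [0.3983, -0.134, 0.3527]
eef_rot: [0.886, 0.168, 0.415, -0.122]
contact_force: [0.5, 0.7, -0.4]
opening: 0.999
finger_force: 0.0
```

```bash
cat >> h.py <<'E'
from scipy.spatial.transform import Rotation as Ro
def pose():
    s=r.get_state();R=Ro.from_quat(s['eef_rot']).as_matrix()
    print('q',s['q'].round(2),'p',s['tool_pos'].round(4),'\nx',R[:,0].round(3),'y',R[:,1].round(3),'z',R[:,2].round(3),'F',s['contact_force'].round(1)); return s,R
E
python3 -c "
from h import *
pose(); r.snapshot('wrist'); s,R=pose()
e=np.radians(18.67)"
```

```text
q [ 1.7   0.66 -1.47  2.42 -1.    0.04  0.27] p [ 0.3983 -0.134   0.3527] 
x [0.6   0.196 0.776] y [ 0.399 -0.914 -0.077] z [ 0.694  0.355 -0.626] F [ 0.5  0.7 -0.4]
q [ 1.7   0.65 -1.47  2.42 -1.    0.04  0.27] p [ 0.3995 -0.1317  0.354 ] 
x [0.597 0.202 0.776] y [ 0.404 -0.912 -0.074] z [ 0.693  0.358 -0.626] F [0.1 0.1 0.4]
```

The arm hit the limits of q3, q5 and q6 in this tilt. I'll fit the arm's geometry from the readings so I can pick a feasible pitch.

```bash
cat > fk.py <<'E'
import numpy as np
from scipy.spatial.transform import Rotation as Ro
def parts(q,o1=0.,o7=0.):
    A=Ro.from_euler('ZYZ',[q[0]+o1,q[1],q[2]]); 
    B=A*Ro.from_euler('YZ',[q[3],q[4]])
    C=B*Ro.from_euler('YZ',[q[5],q[6]+o7])
    return A,B,C
E
python3 - <<'E'
from fk import *
from h import r
q0=np.array([1.27880267,.68990193,-.19454686,1.56618237,.15731172,.90250107,-.21508896]);p0=np.array([.19983667,-.59162219,.23800515]);e0=np.array([.98675,.16223,-.00018,-.00078])
s=r.get_state()
data=[(q0,p0,e0),(s['q'],s['tool_pos'],s['eef_rot'])]
M=[];b=[]
for q,p,e in data:
    A,B,C=parts(q);E=Ro.from_quat(e)
    print('z model',C.as_matrix()[:,2].round(3),'meas',E.as_matrix()[:,2].round(3))
    print('E C^-1 rotvec deg',np.degrees((E*C.inv()).as_rotvec()).round(1),'C^-1E',np.degrees((C.inv()*E).as_rotvec()).round(1))
    print('az p',np.degrees(np.arctan2(p[1],p[0])))
    # a few sanity numbers
E
```

```text
z model [-0.001 -0.001 -1.   ] meas [-0.001  0.001 -1.   ]
E C^-1 rotvec deg [  0.2  -0.  127.3] C^-1E [ 1.000e-01 -1.000e-01 -1.273e+02]
az p -71.33618823565394
z model [ 0.693 -0.358 -0.626] meas [ 0.693  0.358 -0.626]
E C^-1 rotvec deg [-68.7   0.   98. ] C^-1E [  35.  -35. -109.]
az p -18.24252990089731
```

```bash
sed -i 's/def parts(q,o1=0.,o7=0.):/def parts(q,o1=0.,o7=0.):\n    q=np.array(q)*[-1,1,-1,1,-1,1,-1]/' fk.py
python3 - <<'E'
from fk import *
from h import r
q0=np.array([1.27880267,.68990193,-.19454686,1.56618237,.15731172,.90250107,-.21508896]);p0=np.array([.19983667,-.59162219,.23800515]);e0=np.array([.98675,.16223,-.00018,-.00078])
s=r.get_state()
M=[];b=[]
for q,p,e in [(q0,p0,e0),(s['q'],s['tool_pos'],s['eef_rot'])]:
    A,B,C=parts(q);E=Ro.from_quat(e)
    print('C^-1E',np.degrees((C.inv()*E).as_rotvec()).round(1))
    M.append(np.stack([[0,0,1],A.as_matrix()[:,2],B.as_matrix()[:,2],C.as_matrix()[:,2]],1));b.append(p)
M=np.vstack(M);b=np.hstack(b);x,res,_,sv=np.linalg.lstsq(M,b,rcond=None);print(x,M@x-b,sv)
E
```

```text
C^-1E [-0.  0. 90.]
C^-1E [ 0. -0. 90.]
[0.29595775 0.58998204 0.31814182 0.32181706] [ 0.03653157  0.01873765 -0.00633685  0.00053627 -0.00767674  0.00633685] [2.49273492 1.14048947 0.61781892 0.32226723]
```

Request:
step_arm(
  increments=[
    [[0.5, 0, 0], [-2.2, 6.4, 0]],
    [[0.5, 0, 0], [-2.2, 6.4, 0]],
    [[0.5, 0, 0], [-2.2, 6.4, 0]],
    [[0.5, 0, 0], [-2.2, 6.4, 0]],
    [[0.5, 0, 0], [-2.2, 6.4, 0]],
    [[0.5, 0, 0], [-2.2, 6.4, 0]],
    [[0.5, 0, 0], [0, 0, 0]],
    [[0.5, 0, 0], [0, 0, 0]],
    [[0.5, 0, 0], [0, 0, 0]],
    [[0, 0, 0], [0, 0, 0]],
  ],
)

```text
clock: 3.15
tool_pos: [0.4425, -0.127, 0.3472]
eef_rot: [0.971, 0.172, 0.138, -0.091]
contact_force: [0.8, 0.3, 0.6]
opening: 1.003
finger_force: 0.0
```

```bash
cat > fit.py <<'E'
from fk import *
q0=np.array([1.27880267,.68990193,-.19454686,1.56618237,.15731172,.90250107,-.21508896]);p0=np.array([.19983667,-.59162219,.23800515])
def row(q):
    A,B,C=parts(q);q=np.array(q)*[-1,1,-1,1,-1,1,-1]
    A=A.as_matrix();A4=Ro.from_euler('ZYZY',q[:4]) .as_matrix() if 0 else A@Ro.from_euler('y',q[3]).as_matrix()
    B=B.as_matrix();B6=B@Ro.from_euler('y',q[5]).as_matrix()
    S=Ro.from_euler('ZY',q[:2]).as_matrix()
    z1=Ro.from_euler('z',q[0]).as_matrix()[:,0]
    # h,a,b,c, elbow off (A x), (A4 x), wrist off (B6 x), (B x)
    return np.stack([[0,0,1],A[:,2],B[:,2],B6[:,2],A[:,0],A4[:,0],B[:,0],B6[:,0]],1)
E
python3 - <<'E'
from fit import *
from h import r,pose
import pickle
s,R=pose()
d=[(q0,p0),(np.array([1.7,.65,-1.47,2.42,-1.,.04,.27]),np.array([.3995,-.1317,.354])),(s['q'],s['tool_pos'])]
pickle.dump(d,open('d.pkl','wb'))
for cols in([0,1,2,3,4],[0,1,2,3,4,5],[0,1,2,3,6],[0,1,2,3,7],[0,1,2,3,4,5,6,7],[0,1,2,3,5,4,7]):
    M=np.vstack([row(q) for q,p in d])[:,cols];b=np.hstack([p for q,p in d]);x=np.linalg.lstsq(M,b,rcond=None)[0];print(cols,x.round(4),'err mm',(1e3*(M@x-b)).round(1))
E
```

```text
q [ 0.71  0.31 -0.43  2.01 -0.25  0.71 -0.73] p [ 0.4425 -0.127   0.3472] 
x [0.903 0.308 0.298] y [ 0.358 -0.925 -0.129] z [ 0.236  0.223 -0.946] F [0.8 0.3 0.6]
[0, 1, 2, 3, 4] [ 0.2893  0.5786  0.3366  0.2898 -0.0017] err mm [41.2 14.4 -0.1 -8.1 -8.  -0.5  7.4 30.6  0.6]
[0, 1, 2, 3, 4, 5] [ 0.2793  0.5668  0.3336  0.2923 -0.0135 -0.0248] err mm [ 37.6  16.4   6.6  -2.1 -12.2  -7.    7.1  29.8   0.5]
[0, 1, 2, 3, 6] [2.891e-01 5.772e-01 3.361e-01 2.877e-01 4.000e-04] err mm [41.3 14.6 -0.4 -8.2 -8.  -0.2  7.6 30.2  0.6]
[0, 1, 2, 3, 7] [0.2605 0.614  0.3507 0.2815 0.0277] err mm [ 39.8   5.9  -3.2 -11.3  -2.1   2.5   1.6  32.6   0.7]
[0, 1, 2, 3, 4, 5, 6, 7] [-0.0365  0.5205  0.3575 -0.0266  0.0852 -0.2682  0.1052  0.1517] err mm [11.1  0.5  3.8  3.7 -2.2  3.4 -8.8 -2.5 -7.2]
[0, 1, 2, 3, 5, 4, 7] [ 0.0111  0.5948  0.3571  0.041  -0.1408  0.1294  0.2163] err mm [ 19.6   2.6  -2.2   7.2  -1.4  -4.2 -14.2   0.4   6.4]
```

```bash
cat >> fit.py <<'E'
def row2(q):
    A,B,C=parts(q);y1=Ro.from_euler('z',-q[0]).as_matrix()[:,1]
    return np.hstack([row(q),np.stack([y1,A.as_matrix()[:,1],B.as_matrix()[:,1]],1)])
E
python3 - <<'E'
from fit import *
import pickle
d=pickle.load(open('d.pkl','rb'))
for cols in([0,1,2,3,8],[0,1,2,3,8,9],[0,1,2,3,9,10],[0,1,2,3,8,9,10],[0,1,2,3,7,8,9,10]):
    M=np.vstack([row2(q) for q,p in d])[:,cols];b=np.hstack([p for q,p in d]);x=np.linalg.lstsq(M,b,rcond=None)[0];print(cols,x.round(4),'err mm',(1e3*(M@x-b)).round(1))
E
```

```text
[0, 1, 2, 3, 8] [ 0.322   0.5896  0.3393  0.336  -0.0385] err mm [  8.2  -6.3  -7.9 -11.4   7.1  10.1  -0.6   8.7  -2.2]
[0, 1, 2, 3, 8, 9] [ 0.3472  0.5613  0.3469  0.3234 -0.0205 -0.0257] err mm [ 0.2  0.1  0.1  0.1 -0.1  0.3 -0.1 -0.3 -0.4]
[0, 1, 2, 3, 9, 10] [ 0.3467  0.5763  0.3288  0.3428 -0.0153 -0.0293] err mm [-0.5 -1.6  4.5  2.  -1.2 -3.8 -1.9  4.2 -0.6]
[0, 1, 2, 3, 8, 9, 10] [ 0.3471  0.5619  0.3463  0.3242 -0.0199 -0.0253 -0.001 ] err mm [ 0.2 -0.   0.2  0.1 -0.1  0.2 -0.2 -0.2 -0.4]
[0, 1, 2, 3, 7, 8, 9, 10] [ 3.473e-01  5.618e-01  3.460e-01  3.245e-01 -2.000e-04 -1.990e-02
 -2.510e-02 -1.200e-03] err mm [ 0.2 -0.   0.2  0.1 -0.1  0.2 -0.2 -0.1 -0.4]
```

The FK now fits to under 1 mm. Next, scan which pitches are feasible at the grasp, with the pre-grasp and pull poses too.

```bash
cat > ik.py <<'E'
from fit import *
from scipy.optimize import least_squares
K=np.array([.3472,.5613,.3469,.3234,-.0205,-.0257]);COL=[0,1,2,3,8,9]
LO=np.array([-3.01,-.46,-1.47,.13,-1,.04,-2.66]);HI=np.array([3.01,2.08,1.51,2.56,4.14,2.09,2.66])
def fk(q): return row2(q)[:,COL]@K, parts(q)[2]*Ro.from_euler('z',90,degrees=True)
def tool(a,psi=18.3,flip=0):
    a,p=np.radians([a,psi]);ex=np.array([np.cos(p),np.sin(p),0]);ey=np.array([-np.sin(p),np.cos(p),0])
    z=np.cos(a)*ex-np.sin(a)*np.array([0,0,1]);y=-ey*(1-2*flip);return Ro.from_matrix(np.stack([np.cross(y,z),y,z],1))
def ik(p,R,q0):
    f=lambda q:np.hstack([(fk(q)[0]-p)*10,(R.inv()*fk(q)[1]).as_rotvec()*3,(q-q0)*1e-3])
    s=least_squares(f,np.clip(q0,LO+.01,HI-.01),bounds=(LO,HI));e=f(s.x)[:6];return s.x,np.abs(e).max()
P=np.radians(18.3);EX=np.array([np.cos(P),np.sin(P),0]);AX=-np.sin(np.radians(35))*EX+[0,0,np.cos(np.radians(35))]
G=np.array([.5173,.0341,.1307])
E
python3 - <<'E'
from ik import *
from h import r
s=r.get_state();rng=np.random.default_rng(0)
print(fk(s['q'])[0]-s['tool_pos'])
for flip in(0,1):
  for a in(20,35,45,50,55,60):
    R=tool(a,flip=flip);t=R.as_matrix()[:,2];pg=G+.004*AX+.019*t
    sol=[]
    for k in range(14):
        q0=s['q'] if k==0 else rng.uniform(LO,HI)
        x,e=ik(pg,R,q0)
        if e<.01: sol.append((round(float(min((x-LO).min(),(HI-x).min())),2),x.round(2),k))
    sol.sort(key=lambda v:-v[0]);print(flip,a,len(sol),sol[0] if sol else '', [v for v in sol if v[2]==0])
E
```

```text
[-0.00015612 -0.00033223 -0.00030189]
0 20 0  []
0 35 0  []
0 45 0  []
0 50 5 (0.02, array([ 0.39,  0.99, -0.78,  2.54,  2.73,  1.  ,  2.37]), 4) []
0 55 10 (0.08, array([ 0.44,  0.96, -0.88,  2.48,  2.51,  0.87,  2.55]), 6) []
0 60 4 (0.12, array([-0.05,  0.79, -0.06,  2.44,  3.28,  0.6 ,  1.67]), 5) []
1 20 0  []
1 35 0  []
1 45 0  []
1 50 7 (0.03, array([ 0.58,  1.19, -1.23,  2.53,  2.38,  1.19, -0.35]), 7) []
1 55 7 (0.09, array([ 0.63,  1.23, -1.38,  2.47,  2.15,  1.2 , -0.15]), 7) []
1 60 10 (0.15, array([ 0.51,  0.99, -1.04,  2.41,  2.21,  0.85, -0.31]), 4) []
```

```bash
cat > plan.py <<'E'
from ik import *
from h import r
s=r.get_state();rng=np.random.default_rng(1)
N=np.cos(np.radians(35))*EX+[0,0,np.sin(np.radians(35))]
def clear(p,R):  # 2D min distance tool body (75 thick, from 64 behind TCP) to shield / lamp tip, mm
    R=R.as_matrix();pts=[G+.080*N+k*AX for k in np.linspace(-.098,.107,40)];tip=[G+(.037-.009*(1-c))*AX+.015*sgn*np.sqrt(1-c*c)*N for c in(1,.7,0) for sgn in(-1,1)]
    def f(P):
        v=(np.array(P)-p)@R;dz=np.maximum(v[:,2]+.064,0);dx=np.maximum(abs(v[:,0])-.0375,0);return 1e3*np.hypot(dz,dx).min()
    return round(f(pts)),round(f(tip))
if __name__=='__main__':
    Rg=tool(60,flip=1);pg=G+.004*AX+.019*Rg.as_matrix()[:,2]
    grasp=[]
    for k in range(25):
        x,e=ik(pg,Rg,rng.uniform(LO,HI))
        if e<.01: grasp.append(x)
    best=None
    for x in grasp:
        ok=[];q=x;path=[x]
        for f in np.linspace(0,1,11)[1:]:
            a=60+18*min(1,f);R=tool(a,flip=1);p=pg+f*(-.11*EX)+[0,0,.05*f]
            q,e=ik(p,R,q);path.append(q);ok.append(e<.01)
        xp,e=ik(pg+.016*AX,Rg,x)
        m=min(min((z-LO).min(),(HI-z).min()) for z in path+[xp])
        print(x.round(2),'->',q.round(2),sum(ok),e<.01,round(float(m),3))
        if all(ok) and(best is None or m>best[0]): best=(m,path)
    np.save('path.npy',best[1])
    for i,f in enumerate(np.linspace(0,1,11)):
        R=tool(60+18*f,flip=1);p=pg+f*(-.11*EX)+[0,0,.05*f];print(round(f,1),p.round(3),clear(p,R),best[1][i].round(2))
    print('pull',clear(pg+.016*AX,Rg))
    print('cur',s['q'].round(2))
    for f in np.linspace(0,1,9):
        p,R=fk(s['q']+f*(best[1][-1]-s['q']));print(p.round(3),R.as_matrix()[:,2].round(2),R.as_matrix()[:,1].round(2))
E
python3 plan.py
```

```text
[ 0.64  1.25 -1.47  2.4   1.97  1.22 -0.01] -> [ 0.7   0.96 -1.47  2.38  1.41  1.02  0.23] 10 True 0.0
[ 0.64  1.23 -1.45  2.4   1.98  1.2  -0.02] -> [ 0.7   0.96 -1.47  2.38  1.41  1.02  0.23] 10 True 0.0
[ 0.63  1.21 -1.42  2.4   1.99  1.17 -0.04] -> [ 0.7   0.96 -1.47  2.38  1.41  1.02  0.23] 10 True 0.0
[-0.41  0.9   0.58  2.46  3.87  0.86 -2.08] -> [-0.07  0.55 -0.01  2.42  4.14  0.06 -2.33] 10 True 0.0
[ 0.42  0.91 -0.86  2.41  2.36  0.73 -0.49] -> [ 0.06  0.55 -0.21  2.41  1.82  0.07 -0.03] 10 True 0.025
[-0.11  0.79  0.03  2.44  3.38  0.62 -1.57] -> [-0.05  0.55 -0.04  2.42  3.94  0.04 -2.14] 10 True 0.0
[ 0.55  1.04 -1.13  2.4   2.15  0.91 -0.24] -> [ 0.57  0.73 -1.06  2.38  1.45  0.62  0.26] 10 True 0.137
[ 0.64  1.25 -1.47  2.4   1.97  1.22 -0.01] -> [ 0.7   0.96 -1.47  2.38  1.41  1.02  0.23] 10 True 0.0
[ 0.22  0.82 -0.5   2.42  2.74  0.6  -0.9 ] -> [ 0.02  0.55 -0.15  2.41  2.09  0.04 -0.3 ] 10 True 0.0
[ 0.55  1.04 -1.13  2.4   2.15  0.91 -0.24] -> [ 0.57  0.73 -1.06  2.38  1.45  0.62  0.26] 10 True 0.137
[ 0.33  0.86 -0.69  2.42  2.52  0.65 -0.66] -> [ 0.02  0.55 -0.1
[... 1637 characters left out ...]
0 [0.42  0.002 0.168] (87, 96) [ 0.57  0.73 -1.06  2.38  1.45  0.62  0.26]
pull (35, 28)
cur [ 0.71  0.31 -0.43  2.01 -0.25  0.71 -0.73]
[ 0.442 -0.127  0.347] [ 0.24  0.22 -0.95] [ 0.36 -0.92 -0.13]
[ 0.415 -0.119  0.306] [ 0.11  0.18 -0.98] [ 0.66 -0.75 -0.06]
[ 0.395 -0.114  0.273] [ 0.03  0.11 -0.99] [ 0.89 -0.46 -0.03]
[ 0.384 -0.111  0.246] [-0.02  0.05 -1.  ] [ 1.   -0.09 -0.02]
[ 0.382 -0.105  0.223] [-0.02 -0.01 -1.  ] [ 0.95  0.3  -0.03]
[ 0.387 -0.092  0.204] [ 0.01 -0.05 -1.  ] [ 0.76  0.64 -0.03]
[ 0.398 -0.071  0.188] [ 0.06 -0.05 -1.  ] [ 0.45  0.89 -0.02]
[ 0.41  -0.04   0.175] [ 0.13 -0.01 -0.99] [ 0.07  1.   -0.  ]
[0.42  0.002 0.168] [ 0.2   0.07 -0.98] [-0.31  0.95 -0.  ]
```

```bash
cat > sim.py <<'E'
from ik import *
from scipy.optimize import lsq_linear
VM=.7*np.array([2.57,2.57,3.14,3.14,3.14,3.14,3.14])
def jac(q):
    p,R=fk(q);J=np.zeros((6,7))
    for i in range(7):
        d=q.copy();d[i]+=1e-5;a,b=fk(d);J[:3,i]=(a-p)/1e-5;J[3:,i]=(b*R.inv()).as_rotvec()/1e-5
    return J,p,R
def run(q,rows,lam=.02,bias=0,qn=None,sub=2,W=np.ones(7)):
    out=[]
    p,R=fk(q)
    for dp,dr in rows:
        for k in range(sub):
            p=p+np.array(dp)/100/sub;R=Ro.from_rotvec(np.radians(dr)/sub)*R
            J,pc,Rc=jac(q);e=np.hstack([p-pc,(R*Rc.inv()).as_rotvec()])
            M=np.vstack([J,lam*np.diag(W)]);b=np.hstack([e,np.zeros(7) if qn is None else bias*(qn-q)*lam])
            lo=np.maximum(LO-q,-VM*.1/sub)-1e-9;hi=np.minimum(HI-q,VM*.1/sub)+1e-9
            q=q+lsq_linear(M,b,(lo,hi)).x
        p,R=fk(q)  # what is not reached is not made up
        out.append(q.copy())
    return q,out
C=[[[[2,2.9,.6],[0,0,0]]]*10,[[[0,2.9,-.4],[2.2,-6.4,0]]]*9+[[[0,0,0],[0,0,0]]],[[[.5,0,0],[-2.2,6.4,0]]]*6+[[[.5,0,0],[0,0,0]]]*3+[[[0,0,0],[0,0,0]]]]
if __name__=='__main__':
    for lam,bias in((.02,0),(.1,0),(.02,.1),(.1,.1),(.02,.5)):
        q=q0.copy();print(lam,bias)
        for c in C:
            q,_=run(q,c,lam,bias,q0);print('  ',q.round(2),fk(q)[0].round(3))
E
python3 sim.py
```

```text
0.02 0
   [ 0.7   0.45 -0.21  1.86  0.12  0.85 -0.82] [ 0.397 -0.301  0.298]
   [ 1.74  0.66 -1.47  2.32 -1.    0.07  0.29] [ 0.434 -0.175  0.389]
   [ 0.79  0.29 -0.52  1.85 -0.02  0.83 -0.95] [ 0.462 -0.184  0.391]
0.1 0
   [ 0.73  0.45 -0.21  1.85  0.11  0.86 -0.78] [ 0.391 -0.312  0.3  ]
   [ 1.66  0.65 -1.47  2.29 -0.63  0.04 -0.13] [ 0.459 -0.165  0.396]
   [ 0.84  0.27 -0.59  1.92 -0.02  0.77 -0.96] [ 0.451 -0.169  0.387]
0.02 0.1
   [ 0.7   0.45 -0.22  1.86  0.12  0.85 -0.82] [ 0.397 -0.301  0.298]
   [ 1.75  0.67 -1.47  2.32 -0.92  0.08  0.22] [ 0.432 -0.178  0.388]
   [ 0.75  0.3  -0.47  1.84 -0.04  0.84 -0.92] [ 0.467 -0.187  0.393]
0.1 0.1
   [ 0.76  0.46 -0.23  1.83  0.11  0.88 -0.76] [ 0.389 -0.324  0.303]
   [ 1.7   0.72 -1.46  2.27 -0.37  0.06 -0.3 ] [ 0.452 -0.19   0.384]
   [ 0.83  0.34 -0.48  1.8  -0.07  0.84 -0.81] [ 0.473 -0.22   0.386]
0.02 0.5
   [ 0.72  0.45 -0.23  1.85  0.13  0.85 -0.82] [ 0.396 -0.304  0.299]
   [ 1.72  0.7  -1.47  2.31 -0.7   0.05  0.01] [ 0.438 -0.182  0.382]
   [ 0.71  0.32 -0.41  1.81 -0.06  0.85 -0.89] [ 0.478 -0.194  0.388]
```

```bash
cat > opt.py <<'E'
from sim import *
import pickle
s=pickle.load(open('d.pkl','rb'))[2][0];path=np.load('path.npy')
def rows_between(A,B,n):
    d=(B[0]-A[0])*100/n;w=np.degrees((B[1]*A[1].inv()).as_rotvec())/n
    return [[d.round(2).tolist(),w.round(1).tolist()]]*n
def follow(q,poses,n):
    rows=[]
    for P in poses:
        c=fk(q);rw=rows_between(c,P,n);q,o=run(q,rw);rows+=rw
    return q,rows
if __name__=='__main__':
    pre=fk(path[-1]);g=fk(path[0])
    mids=[fk(s+f*(path[-1]-s)) for f in np.linspace(0,1,9)[1:]]
    q,_=follow(s,mids,3);print('A pre',q.round(2));q,_=follow(q,[fk(x) for x in path[-2::-1]],2);print('  grasp',q.round(2),(fk(q)[0]-g[0]).round(3))
    zs=Ro.from_euler('z',1,degrees=True)
    for hp in([.42,0,.25],[.5,-.1,.3],[.42,0,.17]):
      for over in(0,40,70,100,130):
        for tilt in (78,90,100):
          q=s;base=tool(tilt,flip=1);hp=np.array(hp)
          # spin CCW to flip1 then overspin and back
          poses=[mids[3],mids[7]][:1]+[(hp,base)]
          if over: poses+=[(hp,Ro.from_euler('z',over*k/3,degrees=True)*base) for k in(1,2,3)]+[(hp,base)]
          q,_=follow(q,poses,12);qa=q
          q,_=follow(q,[pre],8);qb=q;q,_=follow(q,[fk(x) for x in path[-2::-1]],2)
          e=np.linalg.norm(fk(q)[0]-g[0]);
          if e<.03: print(hp,over,tilt,qa.round(2),qb.round(2),q.round(2),e.round(3))
E
python3 opt.py
```

```text
A pre [ 0.32  0.59 -0.61  2.39  1.49  0.29  0.27]
  grasp [ 0.47  0.95 -0.96  2.41  2.27  0.79 -0.39] [0. 0. 0.]
[0.42 0.   0.25] 0 78 [ 0.6   0.48 -0.97  2.28  0.88  0.5   0.86] [ 0.37  0.61 -0.69  2.38  1.42  0.33  0.35] [ 0.48  0.96 -0.98  2.41  2.25  0.8  -0.36] 0.0
[0.42 0.   0.25] 0 90 [ 0.57  0.58 -1.05  2.11  0.69  0.83  0.99] [ 0.39  0.61 -0.73  2.39  1.44  0.37  0.31] [ 0.49  0.97 -1.    2.41  2.24  0.81 -0.35] 0.0
[0.42 0.   0.25] 0 100 [ 0.49  0.67 -1.04  1.97  0.62  1.09  1.03] [ 0.4   0.61 -0.74  2.38  1.37  0.37  0.38] [ 0.49  0.97 -1.    2.41  2.24  0.81 -0.35] 0.0
[0.42 0.   0.25] 40 78 [ 0.61  0.48 -0.98  2.28  0.87  0.5   0.87] [ 0.36  0.61 -0.68  2.39  1.44  0.35  0.32] [ 0.48  0.96 -0.98  2.41  2.26  0.81 -0.37] 0.0
[0.42 0.   0.25] 40 90 [ 0.57  0.58 -1.05  2.11  0.69  0.84  0.99] [ 0.39  0.61 -0.73  2.39  1.44  0.37  0.3 ] [ 0.49  0.97 -1.    2.41  2.24  0.81 -0.35] 0.0
[0.42 0.   0.25] 40 100 [ 0.49  0.67 -1.04  1.97  0.62  1.09  1.03] [ 0.4   0.61 -0.74  2.38  1.37  0.37  0.38] [ 0.49  0.97 -1.    2.41  2.24  0.81 -0.35] 0.0
[0.42 0.   0.25] 70 78 [ 0.61  0.4
[... 5491 characters left out ...]
.38  0.28] [ 0.49  0.97 -1.    2.41  2.24  0.81 -0.35] 0.0
[0.42 0.   0.17] 100 100 [ 0.42  0.78 -0.93  2.05  0.76  0.94  0.91] [ 0.43  0.63 -0.79  2.38  1.4   0.41  0.34] [ 0.5   0.98 -1.02  2.41  2.23  0.83 -0.33] 0.0
[0.42 0.   0.17] 130 78 [ 0.63  0.76 -1.16  2.38  1.44  0.69  0.29] [ 0.61  0.78 -1.15  2.38  1.44  0.7   0.25] [ 0.57  1.07 -1.19  2.4   2.11  0.96 -0.19] 0.0
[0.42 0.   0.17] 130 90 [ 0.55  0.78 -1.1   2.2   1.02  0.83  0.65] [ 0.58  0.73 -1.06  2.38  1.43  0.61  0.28] [ 0.55  1.04 -1.14  2.41  2.14  0.92 -0.23] 0.0
[0.42 0.   0.17] 130 100 [ 0.41  0.78 -0.93  2.05  0.76  0.94  0.91] [ 0.42  0.63 -0.79  2.39  1.45  0.41  0.3 ] [ 0.5   0.98 -1.02  2.41  2.23  0.83 -0.33] 0.0
```

Simulating the controller (it reproduces the past moves) shows that spinning the tool half a turn first makes the 60° grasp reachable. I'll do that.

```bash
cat > step.py <<'E'
from opt import *
from h import r
def rows_to(p,R,n):
    st=r.get_state();A=(st['tool_pos'],Ro.from_quat(st['eef_rot']));rw=rows_between(A,(np.array(p),R),n)
    q,_=run(st['q'],rw);print('q',st['q'].round(2),'per row x',n,rw[0],'\n  sim end',q.round(2),'err',(fk(q)[0]-p).round(4));return rw
E
python3 -c "
from step import *
m=tool(90,flip=1);m=Ro.from_euler('z',-75,degrees=True)*m
rows_to([.42,-.06,.29],m,13)"
```

```text
q [ 0.71  0.31 -0.43  2.01 -0.25  0.71 -0.73] per row x 13 [[-0.17, 0.52, -0.44], [-1.7, -0.1, 7.9]] 
  sim end [ 0.53  0.42 -0.73  2.04  0.4   0.82  0.16] err [ 0.0011 -0.      0.0002]
```

Request:
step_arm(
  increments=[
    [[-0.17, 0.5, -0.4], [-1.7, -0.1, 7.9]],
    [[-0.17, 0.5, -0.4], [-1.7, -0.1, 7.9]],
    [[-0.17, 0.5, -0.4], [-1.7, -0.1, 7.9]],
    [[-0.17, 0.5, -0.4], [-1.7, -0.1, 7.9]],
    [[-0.17, 0.5, -0.4], [-1.7, -0.1, 7.9]],
    [[-0.17, 0.5, -0.4], [-1.7, -0.1, 7.9]],
    [[-0.17, 0.5, -0.4], [-1.7, -0.1, 7.9]],
    [[-0.17, 0.5, -0.4], [-1.7, -0.1, 7.9]],
    [[-0.17, 0.5, -0.4], [-1.7, -0.1, 7.9]],
    [[-0.17, 0.5, -0.4], [-1.7, -0.1, 7.9]],
  ],
)

```text
clock: 4.15
tool_pos: [0.425, -0.0773, 0.3071]
eef_rot: [0.64, 0.767, 0.032, -0.022]
contact_force: [0.0, -0.3, -0.6]
opening: 1.0
finger_force: 0.0
```

```bash
python3 -c "
from step import *
rows_to([.42,0,.25],tool(90,flip=1),20)
rows_to([.42,-.05,.28],Ro.from_euler('z',-25,degrees=True)*tool(90,flip=1),10)"
```

```text
q [ 0.6   0.4  -0.67  2.    0.23  0.83 -0.  ] per row x 20 [[-0.03, 0.39, -0.29], [-0.2, -0.2, 4.9]] 
  sim end [ 0.56  0.58 -1.05  2.12  0.7   0.83  0.98] err [-0.0009  0.002  -0.0009]
q [ 0.6   0.4  -0.67  2.    0.23  0.83 -0.  ] per row x 10 [[-0.05, 0.27, -0.27], [-0.4, -0.3, 7.3]] 
  sim end [ 0.67  0.5  -0.98  2.06  0.55  0.85  0.83] err [0.0002 0.0009 0.0001]
```

Going as the simulation predicted.

Request:
step_arm(
  increments=[
    [[0, 0.5, -0.4], [-0.3, -0.3, 7.9]],
    [[0, 0.5, -0.4], [-0.3, -0.3, 7.9]],
    [[0, 0.5, -0.4], [-0.3, -0.3, 7.9]],
    [[0, 0.5, -0.4], [-0.3, -0.3, 7.9]],
    [[0, 0.5, -0.4], [-0.3, -0.3, 7.9]],
    [[0, 0.5, -0.4], [-0.3, -0.3, 7.9]],
    [[0, 0.5, -0.4], [-0.3, -0.3, 7.9]],
    [[0, 0.5, -0.4], [-0.3, -0.3, 7.9]],
    [[0, 0.5, -0.4], [-0.3, -0.3, 7.9]],
    [[0, 0.5, -0.4], [-0.3, -0.3, 7.9]],
  ],
)

```text
clock: 5.15
tool_pos: [0.4251, -0.0275, 0.2672]
eef_rot: [0.005, 1.0, 0.008, -0.004]
contact_force: [0.6, -0.4, -0.8]
opening: 0.997
finger_force: 0.0
```

```bash
python3 -c "
from step import *
rows_to([.42,.002,.20],tool(78,flip=1),9)"
```

```text
q [ 0.62  0.54 -1.    2.06  0.58  0.85  0.84] per row x 9 [[-0.06, 0.33, -0.75], [0.1, -1.4, 2.1]] 
  sim end [ 0.45  0.55 -0.81  2.35  1.16  0.4   0.57] err [-0.0029  0.0032  0.002 ]
```

Request:
step_arm(
  increments=[
    [[0, 0.3, -0.7], [0.1, -1.4, 2.1]],
    [[0, 0.3, -0.7], [0.1, -1.4, 2.1]],
    [[0, 0.3, -0.7], [0.1, -1.4, 2.1]],
    [[0, 0.3, -0.7], [0.1, -1.4, 2.1]],
    [[0, 0.3, -0.7], [0.1, -1.4, 2.1]],
    [[0, 0.3, -0.7], [0.1, -1.4, 2.1]],
    [[0, 0.3, -0.7], [0.1, -1.4, 2.1]],
    [[0, 0.3, -0.7], [0.1, -1.4, 2.1]],
    [[0, 0.3, -0.7], [0.1, -1.4, 2.1]],
    [[0, 0, 0], [0, 0, 0]],
  ],
)

```text
clock: 6.15
tool_pos: [0.424, -0.0008, 0.2038]
eef_rot: [-0.157, 0.982, 0.015, 0.103]
contact_force: [-0.2, -1.1, 0.0]
opening: 0.998
finger_force: 0.0
```

```bash
python3 -c "
from step import *
from h import save,pose
pose();save('wrist','w1');save('scene','s2')
a=cv2=None
import cv2
cv2.imwrite('pics/s2c.png',np.hstack([cv2.imread('pics/w1.png')[::1,::1],]))
P=cv2.imread('pics/s2.png')[100:380,120:400];cv2.imwrite('pics/s2c.png',cv2.resize(P,None,fx=2,fy=2))"
```

```text
q [ 0.46  0.55 -0.81  2.34  1.15  0.41  0.59] p [ 0.424  -0.0008  0.2038] 
x [-0.929 -0.306 -0.208] y [-0.312  0.95  -0.002] z [ 0.198  0.063 -0.978] F [-0.2 -1.1  0. ]
```

View pics/w1.png

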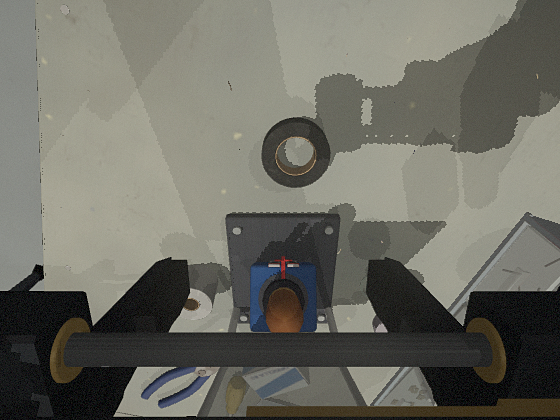

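View pics/s2c.png

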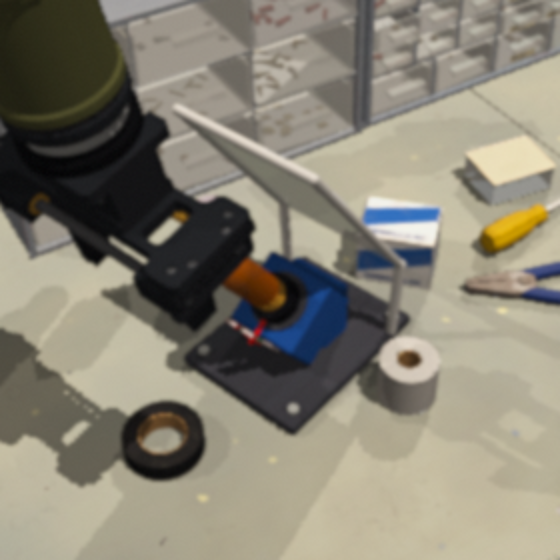

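Wrist view: lamp at (285,310) between the fingers (188 and 367, mid ≈278), plate front edge level at row 213, tape (296,152). Scene view: the lamp is clear and nothing has been touched. Now refine the lamp's lateral position and yaw from this close view.

Run:
```python
from h import *
from ik import EX,AX,G
z=load('w1');P=cloud(z);hsv=cv2.cvtColor(z['p'],cv2.COLOR_RGB2HSV);H,S,V=[hsv[...,i].astype(int) for i in range(3)]
EY=np.array([-EX[1],EX[0],0]);m=np.zeros((420,560),bool);m[205:332,225:345]=1
am=m&(H<18)&(S>140)&(V>60)&(P[...,2]>.1);am=cv2.morphologyEx(am.astype(np.uint8),cv2.MORPH_OPEN,np.ones((3,3)))>0
f=210/np.tan(np.radians(float(z['fov_y']))/2);C=-z['R'].T@z['t']
v,u=np.nonzero(am);print('n',am.sum(),u.min(),u.max(),v.min(),v.max())
for row in range(v.min(),v.max()+1,6):
    c=u[v==row];
    pts=[]
    for cc in(c.min(),c.max()):
        d=z['R'].T@np.array([(cc-z['cx'])/f,(row-z['cy'])/f,1]);N=np.cross(AX,EY);t=((G-C)@N)/(d@N);pts.append(C+t*d)
    a,b=pts;print(row,'axpos',round(float(((a+b)/2-G)@AX),4),'lat',round(float(((a+b)/2-G)@EY),4),'width',round(float(np.linalg.norm(a-b)),4))
dk=m&(V<75)&(abs(P[...,2]-.012)<.006);Q=P[dk];e=(Q-G)@EY;x=(Q-G)@EX
print('plate z',np.median(Q[:,2]),'lat range',np.percentile(e,[.5,99.5]).round(4),'mid',np.percentile(e,[.5,99.5]).mean().round(4),'front x',np.percentile(x,.5).round(4),'expected',-.06+.039)
# yaw from the front edge
ed=[]
for c in range(238,330,4):
    rr=np.nonzero(dk[:,c])[0]
    if len(rr): ed.append(P[rr.min()+1,c,:2])
ed=np.array(ed);k=np.polyfit((ed-ed.mean(0))@EY[:2],(ed-ed.mean(0))@EX[:2],1);print('yaw err deg',np.degrees(np.arctan(-k[0])).round(2))
```

```text
n 607 267 301 307 331
307 axpos -0.0029 lat -0.0031 width 0.0017
313 axpos 0.0204 lat -0.0004 width 0.0147
319 axpos 0.0402 lat -0.0014 width 0.0164
325 axpos 0.0571 lat -0.0002 width 0.0218
331 axpos 0.0718 lat -0.0005 width 0.0167
plate z 0.012610269342180402 lat range [-0.0639  0.064 ] mid 0.0001 front x -0.0172 expected -0.020999999999999998
yaw err deg -0.06
```

The lamp position and yaw are confirmed to within about 1 mm and 0.1°. Approaching.

```bash
python3 -c "
from step import *
rows_to([.461,.016,.150],tool(70.8,flip=1),10)"
```

```text
q [ 0.46  0.55 -0.81  2.34  1.15  0.41  0.59] per row x 10 [[0.35, 0.16, -0.55], [0.2, -0.7, 0.0]] 
  sim end [ 0.44  0.74 -0.86  2.41  1.91  0.52 -0.15] err [-0.0006  0.0013  0.0028]
```

Request:
step_arm(
  increments=[
    [[0.35, 0.16, -0.55], [0.2, -0.7, 0]],
    [[0.35, 0.16, -0.55], [0.2, -0.7, 0]],
    [[0.35, 0.16, -0.55], [0.2, -0.7, 0]],
    [[0.35, 0.16, -0.55], [0.2, -0.7, 0]],
    [[0.35, 0.16, -0.55], [0.2, -0.7, 0]],
    [[0.35, 0.16, -0.55], [0.2, -0.7, 0]],
    [[0.35, 0.16, -0.55], [0.2, -0.7, 0]],
    [[0.35, 0.16, -0.55], [0.2, -0.7, 0]],
    [[0.35, 0.16, -0.55], [0.2, -0.7, 0]],
    [[0.35, 0.16, -0.55], [0.2, -0.7, 0]],
  ],
)

```text
clock: 7.25
tool_pos: [0.4621, 0.0161, 0.1498]
eef_rot: [-0.155, 0.973, 0.023, 0.168]
contact_force: [0.3, -1.1, 0.1]
opening: 1.002
finger_force: 0.0
```

```bash
python3 -c "
from step import *
R=tool(60,flip=1);rows_to(G+.004*AX+.019*R.as_matrix()[:,2],R,18)"
```

```text
q [ 0.44  0.74 -0.86  2.42  1.93  0.54 -0.18] per row x 18 [[0.34, 0.11, -0.18], [0.2, -0.5, 0.0]] 
  sim end [ 0.48  0.95 -0.98  2.41  2.24  0.79 -0.37] err [-0.0037  0.0004  0.0007]
```

Request:
step_arm(
  increments=[
    [[0.34, 0.11, -0.18], [0.2, -0.6, 0]],
    [[0.34, 0.11, -0.18], [0.2, -0.6, 0]],
    [[0.34, 0.11, -0.18], [0.2, -0.6, 0]],
    [[0.34, 0.11, -0.18], [0.2, -0.6, 0]],
    [[0.34, 0.11, -0.18], [0.2, -0.6, 0]],
    [[0.34, 0.11, -0.18], [0.2, -0.6, 0]],
    [[0.34, 0.11, -0.18], [0.2, -0.6, 0]],
    [[0.34, 0.11, -0.18], [0.2, -0.6, 0]],
    [[0.34, 0.11, -0.18], [0.2, -0.6, 0]],
    [[0.34, 0.11, -0.18], [0.2, -0.6, 0]],
  ],
)

```text
clock: 8.25
tool_pos: [0.4955, 0.028, 0.1315]
eef_rot: [-0.155, 0.962, 0.032, 0.221]
contact_force: [0.7, 0.3, 0.2]
opening: 0.997
finger_force: 0.0
```

```bash
python3 -c "
from step import *
R=tool(60,flip=1);rows_to(G+.004*AX+.019*R.as_matrix()[:,2],R,9)
from h import pose;pose()"
```

```text
q [ 0.47  0.87 -0.96  2.43  2.15  0.72 -0.34] per row x 9 [[0.32, 0.09, -0.16], [0.2, -0.4, 0.0]] 
  sim end [ 0.48  0.96 -0.98  2.41  2.26  0.8  -0.38] err [-0.0037  0.0007  0.0001]
q [ 0.47  0.87 -0.96  2.43  2.15  0.72 -0.34] p [0.4955 0.028  0.1315] 
x [-0.854 -0.284 -0.436] y [-0.312  0.95  -0.008] z [ 0.416  0.13  -0.9  ] F [0.7 0.3 0.2]
```

Request:
step_arm(
  increments=[
    [[0.32, 0.09, -0.16], [0.2, -0.5, 0]],
    [[0.32, 0.09, -0.16], [0.2, -0.5, 0]],
    [[0.32, 0.09, -0.16], [0.2, -0.5, 0]],
    [[0.32, 0.09, -0.16], [0.2, -0.5, 0]],
    [[0.32, 0.09, -0.16], [0.2, -0.5, 0]],
    [[0.32, 0.09, -0.16], [0.2, -0.5, 0]],
    [[0.32, 0.09, -0.16], [0, -0.4, 0]],
    [[0.32, 0.09, -0.16], [0, -0.4, 0]],
    [[0.32, 0.09, -0.1], [0, 0, 0]],
    [[0, 0, 0], [0, 0, 0]],
  ],
)

```text
clock: 9.25
tool_pos: [0.5246, 0.0363, 0.1179]
eef_rot: [-0.154, 0.954, 0.037, 0.254]
contact_force: [-0.6, 0.5, -0.1]
opening: 0.999
finger_force: 0.0
```

```bash
python3 -c "
from step import *
R=tool(60,flip=1);t=G+.004*AX+.019*R.as_matrix()[:,2]
from h import pose,save
s,Rm=pose();g=s['tool_pos']-.019*Rm[:,2]-G;EY=np.array([-EX[1],EX[0],0]);print('grasp pt rel G: ax,n,ey',(g@AX).round(4),(g@np.cross(EY,AX)).round(4),(g@EY).round(4))
save('wrist','w2');save('side','d2')
import cv2
cv2.imwrite('pics/m2.png',np.hstack([cv2.resize(cv2.imread('pics/w2.png')[200:420,140:420],(400,314)),cv2.resize(cv2.imread('pics/d2.png')[140:330,160:402],(400,314))]))"
```

```text
q [ 0.47  0.96 -0.98  2.42  2.25  0.82 -0.38] p [0.5246 0.0363 0.1179] 
x [-0.823 -0.274 -0.497] y [-0.312  0.95  -0.008] z [ 0.474  0.148 -0.868] F [-0.6  0.5 -0.1]
grasp pt rel G: ax,n,ey 0.004 0.0006 -0.0001
```

View pics/m2.png

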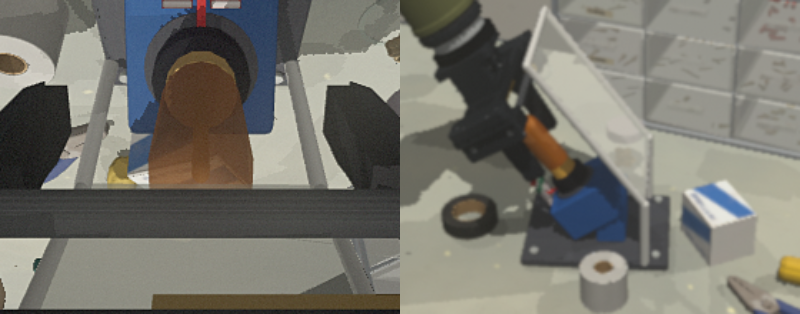

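The fingers straddle the glass centrally: glass edges at 150 and 252, fingers at 70 and 350 in the left crop. The body is clear of the shield. Closing in two stages.

Request:
step_arm(
  increments=[
    [[0, 0, 0], [0, 0, 0]],
    [[0, 0, 0], [0, 0, 0]],
    [[0, 0, 0], [0, 0, 0]],
    [[0, 0, 0], [0, 0, 0]],
    [[0, 0, 0], [0, 0, 0]],
    [[0, 0, 0], [0, 0, 0]],
    [[0, 0, 0], [0, 0, 0]],
    [[0, 0, 0], [0, 0, 0]],
    [[0, 0, 0], [0, 0, 0]],
    [[0, 0, 0], [0, 0, 0]],
  ],
  fingers=0.42,
  grip_force=8,
)

```text
clock: 10.35
tool_pos: [0.524, 0.0361, 0.1179]
eef_rot: [-0.154, 0.954, 0.037, 0.254]
contact_force: [0.3, 0.3, -0.1]
opening: 0.425
finger_force: 0.0
```

Request:
step_arm(
  increments=[
    [[0, 0, 0], [0, 0, 0]],
    [[0, 0, 0], [0, 0, 0]],
    [[0, 0, 0], [0, 0, 0]],
    [[0, 0, 0], [0, 0, 0]],
    [[0, 0, 0], [0, 0, 0]],
    [[0, 0, 0], [0, 0, 0]],
    [[0, 0, 0], [0, 0, 0]],
    [[0, 0, 0], [0, 0, 0]],
    [[0, 0, 0], [0, 0, 0]],
    [[0, 0, 0], [0, 0, 0]],
  ],
  fingers=0.0,
  grip_force=8,
)

```text
clock: 11.35
tool_pos: [0.5236, 0.0371, 0.118]
eef_rot: [-0.155, 0.954, 0.038, 0.254]
contact_force: [-1.2, 4.8, -1.2]
opening: 0.334
finger_force: 8.0
```

Request:
step_arm(
  increments=[
    [[0, 0, 0], [0, 0, 0]],
    [[0, 0, 0], [0, 0, 0]],
    [[0, 0, 0], [0, 0, 0]],
    [[0, 0, 0], [0, 0, 0]],
    [[0, 0, 0], [0, 0, 0]],
    [[0, 0, 0], [0, 0, 0]],
    [[0, 0, 0], [0, 0, 0]],
    [[0, 0, 0], [0, 0, 0]],
    [[0, 0, 0], [0, 0, 0]],
    [[0, 0, 0], [0, 0, 0]],
  ],
  grip_force=16,
)

```text
clock: 12.35
tool_pos: [0.5236, 0.0371, 0.1179]
eef_rot: [-0.155, 0.954, 0.038, 0.254]
contact_force: [-0.8, 4.6, -1.0]
opening: 0.337
finger_force: 16.0
```

Request:
step_arm(
  increments=[
    [[-0.03, 0.09, 0], [0, 0, 0]],
    [[-0.06, -0.02, 0.09], [0, 0, 0]],
    [[-0.06, -0.02, 0.09], [0, 0, 0]],
    [[-0.06, -0.02, 0.09], [0, 0, 0]],
    [[-0.06, -0.02, 0.09], [0, 0, 0]],
    [[-0.06, -0.02, 0.09], [0, 0, 0]],
    [[-0.06, -0.02, 0.09], [0, 0, 0]],
    [[-0.06, -0.02, 0.09], [0, 0, 0]],
    [[-0.06, -0.02, 0.09], [0, 0, 0]],
    [[-0.06, -0.02, 0.09], [0, 0, 0]],
  ],
)

```text
clock: 13.35
tool_pos: [0.5184, 0.0354, 0.1259]
eef_rot: [-0.154, 0.954, 0.037, 0.254]
contact_force: [0.9, 6.3, -6.1]
opening: 0.337
finger_force: 15.9
```

```bash
python3 -c "
from step import *
from h import pose
s,R=pose();print('moved along axis',((s['tool_pos']-[.5236,.0371,.1179])@AX).round(4),'F ax',(s['contact_force']@AX).round(2),s['finger_force'])"
```

```text
q [ 0.47  0.93 -0.99  2.43  2.24  0.81 -0.38] p [0.5184 0.0354 0.1259] 
x [-0.824 -0.275 -0.496] y [-0.312  0.95  -0.008] z [ 0.474  0.149 -0.868] F [ 0.9  6.3 -6.1]
moved along axis 0.0097 F ax -6.62 15.938569447025657
```

Request:
step_arm(
  increments=[
    [[-0.045, -0.015, 0.065], [0, 0, 0]],
    [[-0.045, -0.015, 0.065], [0, 0, 0]],
    [[-0.045, -0.015, 0.065], [0, 0, 0]],
    [[-0.045, -0.015, 0.065], [0, 0, 0]],
    [[-0.045, -0.015, 0.065], [0, 0, 0]],
    [[-0.045, -0.015, 0.065], [0, 0, 0]],
    [[-0.045, -0.015, 0.065], [0, 0, 0]],
    [[-0.045, -0.015, 0.065], [0, 0, 0]],
    [[0, 0, 0], [0, 0, 0]],
    [[0, 0, 0], [0, 0, 0]],
  ],
)

```text
clock: 14.35
tool_pos: [0.515, 0.0343, 0.1309]
eef_rot: [-0.154, 0.954, 0.037, 0.254]
contact_force: [2.1, 6.2, -8.3]
opening: 0.337
finger_force: 15.9
```

```bash
python3 -c "
from step import *
from h import pose,save
s,R=pose();print('moved along axis',((s['tool_pos']-[.5236,.0371,.1179])@AX).round(4),'F ax',(s['contact_force']@AX).round(2),s['finger_force'])
save('wrist','w3')
import cv2
f=lambda n:cv2.resize(cv2.imread('pics/'+n+'.png')[190:340,220:350],(390,450))
cv2.imwrite('pics/m3.png',np.hstack([f('w2'),f('w3')]))"
```

```text
q [ 0.48  0.92 -0.99  2.44  2.23  0.8  -0.39] p [0.515  0.0343 0.1309] 
x [-0.824 -0.274 -0.496] y [-0.312  0.95  -0.007] z [ 0.474  0.149 -0.868] F [ 2.1  6.2 -8.3]
moved along axis 0.0159 F ax -9.07 15.925905480980873
```

View pics/m3.png

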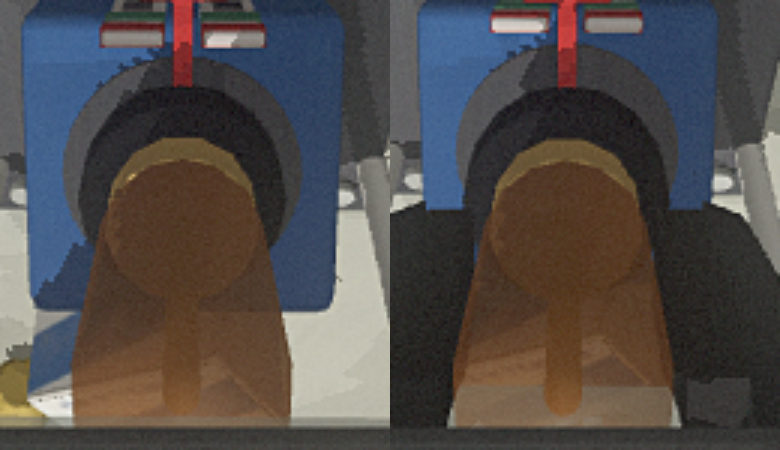

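The lamp sits still in the camera frame (brass rim at row ≈138 in both crops) while the housing has receded. So there's no slip, and it is out by about 16 mm. Hold, then ease back.

Request:
step_arm(
  increments=[
    [[0, 0, 0], [0, 0, 0]],
    [[0, 0, 0], [0, 0, 0]],
    [[0, 0, 0], [0, 0, 0]],
    [[0, 0, 0], [0, 0, 0]],
    [[0, 0, 0], [0, 0, 0]],
    [[0, 0, 0], [0, 0, 0]],
    [[0, 0, 0], [0, 0, 0]],
    [[0, 0, 0], [0, 0, 0]],
    [[0, 0, 0], [0, 0, 0]],
    [[0, 0, 0], [0, 0, 0]],
  ],
)

```text
clock: 15.4
tool_pos: [0.515, 0.0343, 0.1309]
eef_rot: [-0.154, 0.954, 0.037, 0.254]
contact_force: [2.1, 6.7, -7.3]
opening: 0.336
finger_force: 15.9
```

Request:
step_arm(
  increments=[
    [[0, 0, 0], [0, 0, 0]],
    [[0.06, 0.02, -0.09], [0, 0, 0]],
    [[0.06, 0.02, -0.09], [0, 0, 0]],
    [[0.06, 0.02, -0.09], [0, 0, 0]],
    [[0.06, 0.02, -0.09], [0, 0, 0]],
    [[0.06, 0.02, -0.09], [0, 0, 0]],
    [[0.06, 0.02, -0.09], [0, 0, 0]],
    [[0.06, 0.02, -0.09], [0, 0, 0]],
    [[0.06, 0.02, -0.09], [0, 0, 0]],
    [[0, 0, 0], [0, 0, 0]],
  ],
)

```text
clock: 16.4
tool_pos: [0.5197, 0.0359, 0.1239]
eef_rot: [-0.154, 0.954, 0.037, 0.254]
contact_force: [-0.1, 4.4, -3.8]
opening: 0.337
finger_force: 15.9
```

Request:
step_arm(
  increments=[
    [[0.06, 0.02, -0.09], [0, 0, 0]],
    [[0.06, 0.02, -0.09], [0, 0, 0]],
    [[0.06, 0.02, -0.09], [0, 0, 0]],
    [[0.06, 0.02, -0.09], [0, 0, 0]],
    [[0.06, 0.02, -0.09], [0, 0, 0]],
    [[0.06, 0.02, -0.09], [0, 0, 0]],
    [[0.03, 0.01, -0.05], [0, 0, 0]],
    [[0, 0, 0], [0, 0, 0]],
    [[0, 0, 0], [0, 0, 0]],
    [[0, 0, 0], [0, 0, 0]],
  ],
)

```text
clock: 17.4
tool_pos: [0.5234, 0.0371, 0.1182]
eef_rot: [-0.154, 0.954, 0.037, 0.254]
contact_force: [-0.9, 4.5, 0.0]
opening: 0.336
finger_force: 16.0
```

```bash
python3 -c "
from step import *
from h import pose,save
s,R=pose();print('moved along axis',((s['tool_pos']-[.5236,.0371,.1179])@AX).round(4),'F ax',(s['contact_force']@AX).round(2),s['finger_force'])"
```

```text
q [ 0.47  0.95 -0.98  2.42  2.25  0.82 -0.38] p [0.5234 0.0371 0.1182] 
x [-0.823 -0.275 -0.497] y [-0.313  0.95  -0.008] z [ 0.474  0.148 -0.868] F [-0.9  4.5  0. ]
moved along axis 0.0004 F ax -0.33 15.959794619120657
```

Request:
step_arm(
  increments=[
    [[0.015, 0.005, -0.025], [0, 0, 0]],
    [[0.015, 0.005, -0.025], [0, 0, 0]],
    [[0, 0, 0], [0, 0, 0]],
    [[0, 0, 0], [0, 0, 0]],
    [[0, 0, 0], [0, 0, 0]],
    [[0, 0, 0], [0, 0, 0]],
    [[0, 0, 0], [0, 0, 0]],
    [[0, 0, 0], [0, 0, 0]],
    [[0, 0, 0], [0, 0, 0]],
    [[0, 0, 0], [0, 0, 0]],
  ],
  grip_force=8,
)

```text
clock: 18.4
tool_pos: [0.5237, 0.0371, 0.1178]
eef_rot: [-0.154, 0.954, 0.037, 0.254]
contact_force: [-2.6, 4.5, 2.1]
opening: 0.341
finger_force: 8.0
```

Request:
step_arm(
  increments=[
    [[0, 0, 0], [0, 0, 0]],
    [[0, 0, 0], [0, 0, 0]],
    [[0, 0, 0], [0, 0, 0]],
    [[0, 0, 0], [0, 0, 0]],
    [[0, 0, 0], [0, 0, 0]],
    [[0, 0, 0], [0, 0, 0]],
    [[0, 0, 0], [0, 0, 0]],
    [[0, 0, 0], [0, 0, 0]],
    [[0, 0, 0], [0, 0, 0]],
    [[0, 0, 0], [0, 0, 0]],
  ],
  fingers=1,
)

```text
clock: 19.4
tool_pos: [0.5237, 0.037, 0.1176]
eef_rot: [-0.154, 0.954, 0.037, 0.254]
contact_force: [-0.7, -0.3, -0.3]
opening: 0.998
finger_force: 0.0
```

```bash
python3 -c "
from step import *
from h import pose,save
pose()
save('wrist','w4');save('scene','s4')
import cv2
f=lambda n:cv2.resize(cv2.imread('pics/'+n+'.png')[190:340,220:350],(260,300))
cv2.imwrite('pics/m4.png',np.hstack([f('w2'),f('w4'),cv2.resize(cv2.imread('pics/s4.png')[150:350,180:360],(270,300))]))
rows_to([.461,.016,.150],tool(70.8,flip=1),20)"
```

```text
q [ 0.47  0.96 -0.98  2.42  2.25  0.82 -0.38] p [0.5237 0.037  0.1176] 
x [-0.823 -0.275 -0.496] y [-0.312  0.95  -0.008] z [ 0.474  0.148 -0.868] F [-0.7 -0.3 -0.3]
q [ 0.47  0.96 -0.98  2.42  2.25  0.82 -0.38] per row x 20 [[-0.31, -0.1, 0.16], [-0.1, 0.5, 0.0]] 
  sim end [ 0.45  0.75 -0.87  2.42  1.95  0.52 -0.18] err [-0.0038  0.0022 -0.0003]
```

View pics/m4.png

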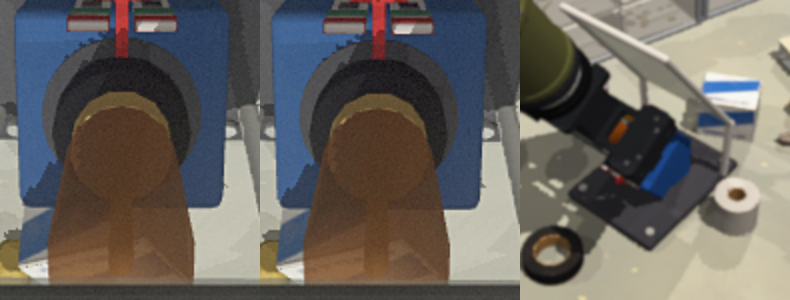

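The lamp is home, with before and after crops identical (pointer and housing in the same place), and the bystanders look unmoved. Retreating along the approach path.

Request:
step_arm(
  increments=[
    [[-0.31, -0.1, 0.16], [-0.2, 0.5, 0]],
    [[-0.31, -0.1, 0.16], [-0.2, 0.5, 0]],
    [[-0.31, -0.1, 0.16], [-0.2, 0.5, 0]],
    [[-0.31, -0.1, 0.16], [-0.2, 0.5, 0]],
    [[-0.31, -0.1, 0.16], [-0.2, 0.5, 0]],
    [[-0.31, -0.1, 0.16], [-0.2, 0.5, 0]],
    [[-0.31, -0.1, 0.16], [-0.2, 0.5, 0]],
    [[-0.31, -0.1, 0.16], [-0.2, 0.5, 0]],
    [[-0.31, -0.1, 0.16], [-0.2, 0.5, 0]],
    [[-0.31, -0.1, 0.16], [-0.2, 0.5, 0]],
  ],
)

```text
clock: 20.5
tool_pos: [0.4925, 0.0269, 0.1337]
eef_rot: [-0.156, 0.965, 0.027, 0.209]
contact_force: [-0.6, -0.8, 0.0]
opening: 1.001
finger_force: 0.0
```

Request:
step_arm(
  increments=[
    [[-0.31, -0.1, 0.16], [-0.2, 0.5, 0]],
    [[-0.31, -0.1, 0.16], [-0.2, 0.5, 0]],
    [[-0.31, -0.1, 0.16], [-0.2, 0.5, 0]],
    [[-0.31, -0.1, 0.16], [-0.2, 0.5, 0]],
    [[-0.31, -0.1, 0.16], [-0.2, 0.5, 0]],
    [[-0.31, -0.1, 0.16], [-0.2, 0.5, 0]],
    [[-0.31, -0.1, 0.16], [-0.2, 0.5, 0]],
    [[-0.31, -0.1, 0.16], [-0.2, 0.5, 0]],
    [[-0.31, -0.1, 0.16], [-0.2, 0.5, 0]],
    [[0, 0, 0], [0, 0, 0]],
  ],
)

```text
clock: 21.5
tool_pos: [0.4647, 0.0179, 0.1483]
eef_rot: [-0.159, 0.973, 0.017, 0.169]
contact_force: [0.5, 0.0, -0.7]
opening: 0.999
finger_force: 0.0
```

Request:
step_arm(
  increments=[
    [[-0.35, -0.16, 0.55], [-0.2, 0.7, 0]],
    [[-0.35, -0.16, 0.55], [-0.2, 0.7, 0]],
    [[-0.35, -0.16, 0.55], [-0.2, 0.7, 0]],
    [[-0.35, -0.16, 0.55], [-0.2, 0.7, 0]],
    [[-0.35, -0.16, 0.55], [-0.2, 0.7, 0]],
    [[-0.35, -0.16, 0.55], [-0.2, 0.7, 0]],
    [[-0.35, -0.16, 0.55], [-0.2, 0.7, 0]],
    [[-0.35, -0.16, 0.55], [-0.2, 0.7, 0]],
    [[0, 0, 0], [0, 0, 0]],
    [[0, 0, 0], [0, 0, 0]],
  ],
)

```text
clock: 22.5
tool_pos: [0.437, 0.0052, 0.1919]
eef_rot: [-0.16, 0.98, 0.012, 0.119]
contact_force: [0.3, 0.2, -0.3]
opening: 1.0
finger_force: 0.0
```

```bash
python3 -c "
from h import *
pose();print(r.finish_job())"
```

```text
q [ 0.35  0.55 -0.66  2.36  1.34  0.32  0.41] p [0.437  0.0052 0.1919] 
x [-0.92  -0.31  -0.238] y [-0.316  0.949 -0.015] z [ 0.23   0.061 -0.971] F [ 0.3  0.2 -0.3]
the job is handed in; nothing more can be done
None
```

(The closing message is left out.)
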